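Mount the bench vice in its receiver and pin it

TASK

Mount the little vice on the bench: slide its square stem into the flared mouth of the receiver tube until it is fully home against the stop inside, then push the cross pin all the way through both until its head sits against the boss. Finally swing the keeper bar fully down across the pin's head so the pin cannot work out, and leave the other things on the bench where they are.

Things in the scene. Friction and masses are not known exactly. Their poses are not given: they have to be found in the camera images.
- receiver: Fixed dark steel receiver: base plate 140 x 121 x 8 mm with a level square tube on it, 43 mm outside, 33 mm inside, 109 mm long, top 62.5 mm up. Origin: on the bench below the crossing of tube axis and pin axis, both 41 mm above the bench. +y runs along the tube out of its mouth (vice side), +x along the pin axis out of the boss (pin head side), z up.
- tube_mouth (a point): Centre of the tube's mouth, receiver (0, 37, 41) mm. A flared lip, 12 mm long, 49 mm wide at its opening and 69 mm high, leads into it. The bore is 75 mm deep: its hidden stop is at receiver y = -38 mm.
- tube_hole (a point): Crossing of tube axis and pin axis inside the tube, receiver (0, 0, 41) mm; the stem's hole must come here. The tube's far wall (x = -16.5 to -21.5 mm) has a 17 mm hole on the pin axis.
- boss_face (a point): Centre of the boss's outer face, where the pin enters and its head seats, receiver (71.5, 0, 41) mm. The boss is a steel block 32 mm square, 50 mm long (x = 21.5 to 71.5 mm) on the tube's +x side; its 15 mm bore goes on through the tube's wall.
- vice: Loose light vice, 0.45 to 0.85 kg, rigid, standing on its sole (64 x 90 x 10 mm; origin: centre of its underside). -y points along the stem, +y to the screw, z up. Jaws 50 mm wide (along x), 56 to 92 mm up: the fixed one at y = -40 to -14 mm, the other at y = 3 to 27 mm. 2 to 7 N slides it on the bench; its stem is then at the tube's height. Home: origin at receiver (0, 102, 0) mm, axes parallel.
- stem_tip (a point): Centre of the stem's end, vice (0, -140, 41) mm. The stem is a square aluminium bar 30 mm thick (1.5 mm play all round in the tube), y = -45 to -140 mm, its last 8 mm a plug 26 mm square.
- stem_hole (a point): Centre of the 18 mm hole that goes through the stem along x, vice (0, -102, 41) mm
- screw_head (a point): Outer end of the vice's round screw head (22 mm), vice (0, 66, 43) mm; the vice can be pushed along its stem here. A level tommy bar, 90 mm long along x, goes through the head at y = 60 mm.
- pin: Loose steel pin, 0.16 kg: shank 14 mm thick, 112 mm long, nose tapered over 10 mm; domed head 30 mm wide, 10 mm thick. Origin: on its axis under the head; +x out through the head, shank to -x; turned about x at will. It starts drawn back, its nose 46 to 54 mm deep in the boss and not yet in the tube, sagging up to 3 degrees. Slides at under 3 N. Home: origin at the boss face.
- pin_head (a point): Top of the pin's domed head, on its axis (pin x = +10 mm)
- pin_tip (a point): End of the pin's nose (pin x = -112 mm)
- keeper (a joint): Angle of the keeper, a steel bar 20 mm wide, 5 mm thick, 92 mm long, turning about the receiver's x axis at keeper_pivot: 0 = upright; it grows as the bar swings towards the receiver's +y, down over the pin; 1.571 = level across the pin's head (closed, end stop); -0.6 = leaning back (end stop). Friction holds it anywhere; 2 N at its tab moves it. It passes a seated head by 2 mm.
- keeper_pivot (a point): Axis of the keeper's bolt, in the middle of the bar's thickness, receiver (86, -60, 41) mm; fixed. It sits on an upright lug 28 mm wide, 55 mm high, at receiver x = 74 to 80 mm.
- keeper_tab (a point): Push here: centre of the back face of the thumb tab at the keeper's end, 71 mm from the pivot along the bar, 10 mm behind its centre line (on the -y side when upright, on top when closed), receiver x = 100 mm. The tab is 30 mm wide (receiver x = 83.5 to 113.5 mm), 26 mm long, 4 mm thick.
- tool_mug: Bystander: white enamel mug, 84 mm wide and 90 mm high, full of hand tools up to 170 mm high; origin under its centre
- spool: Bystander: empty wooden spool standing on end, 72 mm wide, 64 mm high; origin under its centre
- screw_tin: Bystander: closed round tin, 96 mm wide, 40 mm high; origin under its centre

How it is judged:
By the outcome, as a careful person would: the job done as asked, in the order asked, and still so for the second after the job is handed in, with the robot touching nothing.
It also fails if it takes over 72 s, if anything falls off the work surface, if the arm or the gripper's body presses on something with over 40 N, if the wrist force passes 120 N, or if a joint passes its speed limit or range.

ROBOT

A 6-joint arm with a two-finger parallel gripper is mounted at the origin on the work surface. World frame = base frame: x ahead of the robot, y to its left, z up, the work surface at z = 0. Lengths are in m, angles in rad, forces in N, time in s.
With the tool pointing down it reaches from about 0.375 to 0.825 m from the base axis. Payload 5.5 kg.
Tool frame: the origin (TCP) lies between the finger pads; the fingertips stand 25 mm ahead of it and the grasp point (between the pads) lies 6 mm ahead of it; x points along the fingers, y is the direction in which the jaws open and shut, and the axes are right-handed (so a half turn about x gives the same grasp; the last joint's range is limited). The gripper opens to 85 mm and grips with 20 to 120 N. Pads are 22 mm wide; open, the fingers measure 114 mm over their backs; the gripper's body (76 mm by 85 mm) begins 54 mm behind the grasp point. The pads swing forward as they close: fully open they stand 13 mm farther back than shut.
Start: joints at [1.302, 0.314, -0.047, 1.21, 0, 1.571], TCP at [0.159, 0.578, 0.256] pointing down, gripper open.
Joint ranges: [-2.67, 2.67], [-0.69, 1.73], [-1.03, 1.25], [-2.08, 2.16], [-1.42, 1.45], [-3.14, 3.14]. Speed limits (rad/s): [2.39, 2.39, 3.01, 3.14, 3.14, 3.14].

INTERFACE

Orientations are given as a unit quaternion [x, y, z, w].
In Python, from rig import move_pose, move_l, movej, set_gripper, dwell, ik, capture, camera_info, IKError, close_job, current_t, current_joint_pos, current_qd, current_effort, current_eef_pos, current_tool_rot, current_contact_force, current_torque, current_width gives the robot as it stands. Calls block until the motion is done:
- move_pose(position, orientation): joint-space move of the TCP to a pose.
- move_l(position, velocity=0.15, ori=None): straight line of the TCP; ori=None keeps the orientation; velocity is the mean speed in m/s.
- movej(angles): joint-space move.
- set_gripper(opening, effort=None): finger opening in m; effort is the grip in N (None keeps the last); returns when the fingers have stopped.
- dwell(seconds).
- ik(position, orientation): joint angles nearest the present ones, or None.
- capture(name): name is "scene" or "top" or "wrist"; returns the picture (384x512x3 uint8, red, green, blue); there is no depth.
- camera_info(name): a dict with "fx", "fy", "cx", "cy" (pixels), "distortion" ([k1, k2, p1, p2, k3] as OpenCV has them; the pictures are not rectified), "position" and "attitude" of the camera in the world; the wrist camera has in their place "mount" (4x4, takes a point from camera to tool coordinates, whose origin is the TCP and whose axes are the tool frame's). Camera axes: x right, y down, z forward; pixel columns grow to the right and rows downward; lengths in m; the calibration is good to about 2 mm. A picture is of the moment at which its call begins: read the wrist's pose just before it. camera_info takes no time and is no camera call.
A pose or a line that the arm cannot do raises IKError and nothing moves.
- close_job(): hands the job in, once; it reports no verdict.
Readings, each from a call of its own:
- current_t(): time.
- current_joint_pos(): joint angles.
- current_qd(): joint speeds.
- current_effort(): joint torques, N m.
- current_eef_pos(): TCP position.
- current_tool_rot(): TCP orientation.
- current_contact_force(): force on the tool from outside, world axes, zero at the start.
- current_torque(): the same for the moment, N m.
- current_width(): finger opening in m.
Only numpy, scipy, OpenCV 4.12 (cv2) and the standard library are available. Lean on these libraries where they do the work, as an engineer would, in place of code of your own. Each camera call takes 0.05 s, during which the arm holds its last target.

## Working session

There is one attempt and no reset: what is moved stays moved. The work goes in short steps, each a Python script; the robot and the scene stay as the last script left them, time stands still between calls to the robot, and variables do not carry over. Pictures are saved under pics/ and viewed, and the job is handed in when it is done.

```bash
ls; mkdir -p pics; python3 - <<'E'
from rig import *
import cv2
for n in ["scene","top","wrist"]:
    print(n,current_t(),current_eef_pos(),current_tool_rot()); im=capture(n); cv2.imwrite(f"pics/{n}0.png",im[:,:,::-1]); print(camera_info(n))
E
```

```text
pics
scene 0.0 [0.15920389 0.57793785 0.25541812] [ 0.09416101  0.70082126 -0.09536381  0.70063471]
{'fx': 383.932387127785, 'fy': 383.932387127785, 'cx': 253.33782163418508, 'cy': 193.32460984843522, 'distortion': array([-0.07145984,  0.        ,  0.        ,  0.        ,  0.        ]), 'position': array([ 0.83260327, -0.60800245,  0.95070192]), 'attitude': array([ 0.92124629,  0.2325592 , -0.07028887, -0.30377782])}
top 0.05 [0.15919327 0.57797844 0.2554621 ] [ 0.0941617   0.70080711 -0.09530519  0.70065676]
{'fx': 375.20021778581605, 'fy': 375.20021778581605, 'cx': 258.82383104561353, 'cy': 190.71807936856644, 'distortion': array([-0.11254898,  0.        ,  0.        ,  0.        ,  0.        ]), 'position': array([ 0.34921073, -0.05326977,  1.17592093]), 'attitude': array([-0.69931017,  0.71033088, -0.04742904,  0.06438804])}
wrist 0.1 [0.15920111 0.5779957  0.25552779] [ 0.09420042  0.70081824 -0.0952778   0.70064414]
{'fx': 303.9097948946199, 'fy': 303.9097948946199, 'cx': 253.0437916956676, 'cy': 190.98473135407852, 'distortion': array([0.01151997, 0.        , 0.        , 0.        , 0.        ]), 'mount': array([[ 5.47058480e-04, -2.66874317e-01,  9.63731186e-01,
        -1.18082944e-01],
       [ 9.99999811e-01, -1.24585560e-04, -6.02146191e-04,
         1.54296617e-03],
       [ 2.80764343e-04,  9.63731334e-01,  2.66874198e-01,
        -6.72486910e-02],
       [ 0.00000000e+00,  0.00000000e+00,  0.00000000e+00,
         1.00000000e+00]])}
```

View pics/scene0.png

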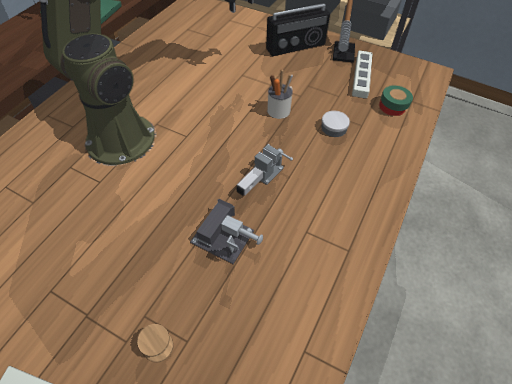

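View pics/top0.png

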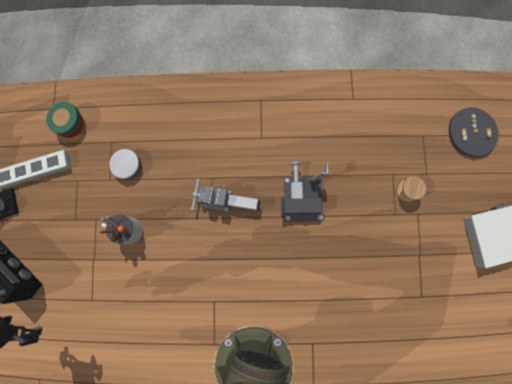

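View pics/wrist0.png

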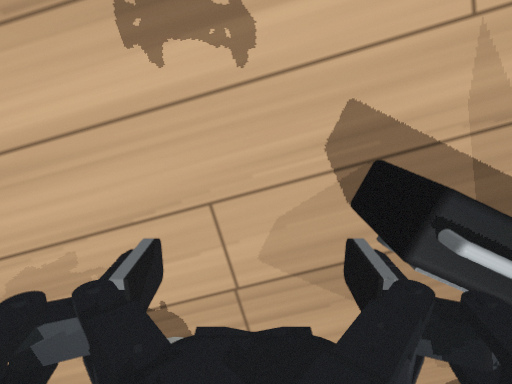

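The scene shows the receiver at top-view (303,198), its mouth facing left towards +y. The pin points up (+x) at (296,165) and the keeper is at about (318,180). The vice is at (225,200) with its stem towards the mouth. Next I'll get rough positions and then take close wrist views.

```bash
cat > h.py <<'E'
from rig import *
import numpy as np, cv2
from scipy.spatial.transform import Rotation as R
def cam(name,pose=None):
    i=camera_info(name)
    K=np.array([[i['fx'],0,i['cx']],[0,i['fy'],i['cy']],[0,0,1]]);D=np.array(i['distortion'])
    if name=='wrist':
        p,q=pose; M=np.array(i['mount']); Rt=R.from_quat(q).as_matrix()
        return K,D,Rt@M[:3,:3],np.array(p)+Rt@M[:3,3]
    return K,D,R.from_quat(i['attitude']).as_matrix(),np.array(i['position'])
def ray(c,uv):
    K,D,Rc,o=c
    n=cv2.undistortPoints(np.array(uv,float).reshape(-1,1,2),K,D).reshape(-1,2)
    d=np.c_[n,np.ones(len(n))]@Rc.T
    return o,d/np.linalg.norm(d,axis=1)[:,None]
def onz(c,uv,z):
    o,d=ray(c,uv); return o+d*((np.asarray(z)-o[2])/d[:,2])[:,None]
def proj(c,P):
    K,D,Rc,o=c
    P=(np.asarray(P,float).reshape(-1,3)-o)@Rc
    return cv2.projectPoints(P,np.zeros(3),np.zeros(3),K,D)[0].reshape(-1,2)
def tri(cs,uvs):
    A=np.zeros((3,3));b=np.zeros(3)
    L=[]
    for c,uv in zip(cs,uvs):
        o,d=ray(c,uv);d=d[0];P=np.eye(3)-np.outer(d,d);A+=P;b+=P@o;L.append((o,d))
    x=np.linalg.solve(A,b)
    return x,[np.linalg.norm(np.cross(x-o,d)) for o,d in L]
def wshot(fn):
    pose=(np.array(current_eef_pos()),np.array(current_tool_rot()))
    im=capture('wrist'); cv2.imwrite(fn,im[:,:,::-1]); np.savez(fn[:-4],p=pose[0],q=pose[1]); return cam('wrist',pose),im
def wload(fn):
    z=np.load(fn[:-4]+'.npz'); return cam('wrist',(z['p'],z['q']))
def down(yaw):  # tool x down; tool y along (cos yaw, sin yaw)
    y=np.array([np.cos(yaw),np.sin(yaw),0]);x=np.array([0,0,-1.]);z=np.cross(x,y)
    return R.from_matrix(np.c_[x,y,z]).as_quat()
E
python3 - <<'E'
from h import *
c=cam('top'); names=['stemtip','screwend','pinhead','tubeTopmid','keeptip','mug','tin','spool']
uv=[(258,204),(196,195),(295,165),(303,198),(325,168),(124,230),(125,163),(412,188)]
z=[.056,.043,.041,.0625,.09,.09,.04,.064]
for n,p in zip(names,onz(c,uv,z)): print(n,p.round(3))
print(R.from_quat(current_tool_rot()).as_matrix().round(2))
for y in (.03,-.1): 
  for yaw in (0,np.pi/2,-np.pi/2,np.pi):
    print(y,yaw,ik([.42,y,.32],down(yaw)))
E
python3 -c "
import cv2
im=cv2.imread('pics/top0.png')[140:240,180:350];cv2.imwrite('pics/top0c.png',cv2.resize(im,None,fx=4.5,fy=4.5,interpolation=3))
im=cv2.imread('pics/scene0.png')[135:275,175:305];cv2.imwrite('pics/scene0c.png',cv2.resize(im,None,fx=4.2,fy=4.2,interpolation=3))"
```

```text
stemtip [ 0.488 -0.025  0.056]
screwend [0.52  0.166 0.043]
pinhead [ 0.609 -0.14   0.041]
tubeTopmid [ 0.503 -0.16   0.062]
keeptip [ 0.587 -0.225  0.09 ]
mug [0.412 0.372 0.09 ]
tin [0.628 0.398 0.04 ]
spool [ 0.527 -0.493  0.064]
[[-0.    0.27  0.96]
 [-0.    0.96 -0.27]
 [-1.   -0.    0.  ]]
0.03 0 [ 0.07130746 -0.04567015 -0.31848911  1.29797736  0.          1.64210379]
0.03 1.5707963267948966 [ 0.07130746 -0.04567015 -0.31848911  1.29797736  0.          0.07130746]
0.03 -1.5707963267948966 [ 0.07130746 -0.04567015 -0.31848911  1.29797736  0.         -3.07028519]
0.03 3.141592653589793 [ 0.07130746 -0.04567015 -0.31848911  1.29797736  0.         -1.49948886]
-0.1 0 [-0.23374318 -0.02512078 -0.29879221  1.29712489  0.          1.33705315]
-0.1 1.5707963267948966 [-0.23374318 -0.02512078 -0.29879221  1.29712489  0.         -0.23374318]
-0.1 -1.5707963267948966 [-0.23374318 -0.02512078 -0.29879221  1.29712489  0.          2.90784947]
-0.1 3.141592653589793 [-0.23374318 -0.02512078 -0.29879221  1.29712489  0.         -1.80453951]
```

View pics/top0c.png

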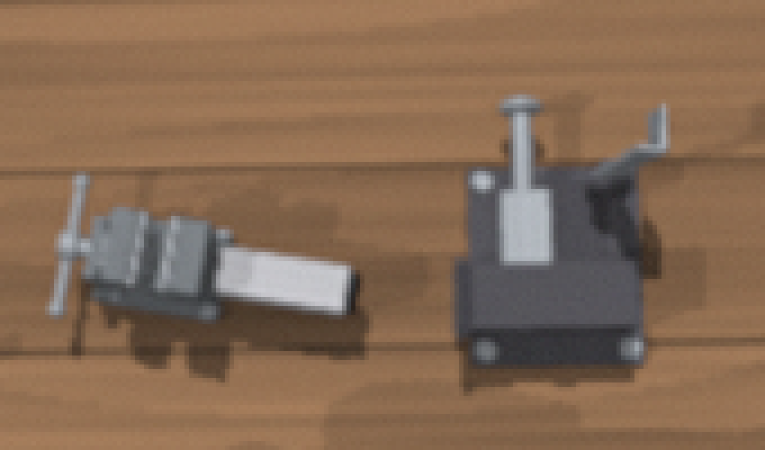

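View pics/scene0c.png

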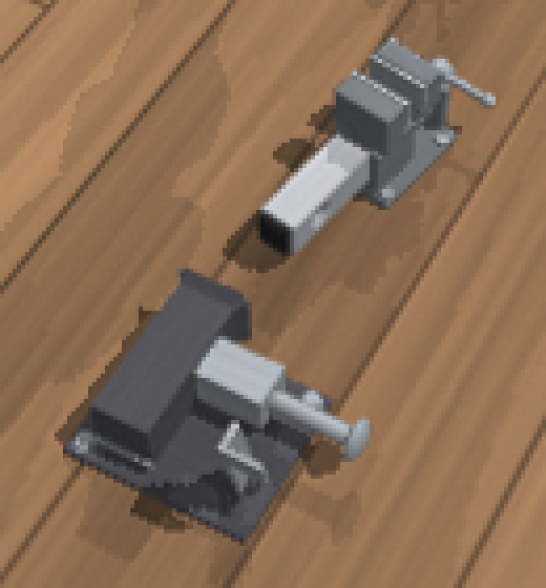

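```bash
python3 - <<'E'
from h import *
move_pose([.46,.07,.26],down(np.pi/2)); wshot('pics/w1.png')
move_pose([.46,-.14,.26],down(np.pi/2)); wshot('pics/w2.png')
print(current_t(),current_contact_force())
for n in 'w1','w2':
  im=cv2.imread(f'pics/{n}.png');cv2.imwrite(f'pics/{n}b.png',cv2.resize(im,(800,600),interpolation=3))
E
```

```text
3.2167 [-0.22397078 -0.21333302  0.15377982]
```

View pics/w1b.png

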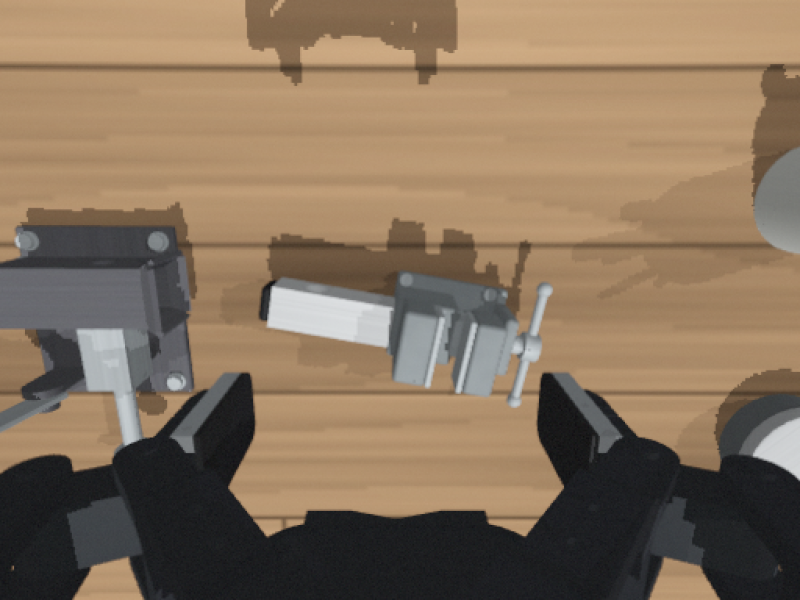

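View pics/w2b.png

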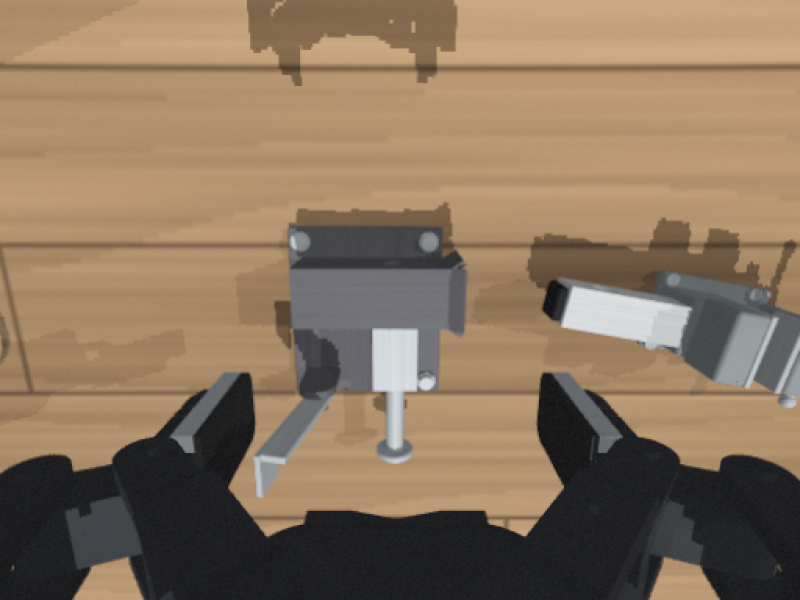

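Wrist view w2 (800x600 scale) shows the receiver tube's top edges at rows ~268 and 329. The boss spans columns 372–418 and ends at row 391. The pin head is at (395,452) and the keeper leans back, with its tab at (262,475). The vice stem is at (550–690, 280–345), yawed a few degrees. I'll take sharper picks from enlarged crops.

```bash
python3 - <<'E'
import cv2
def crop(n,x0,y0,w,h,s,o):
    im=cv2.imread(f'pics/{n}.png')[y0:y0+h,x0:x0+w]; im=cv2.resize(im,None,fx=s,fy=s,interpolation=cv2.INTER_CUBIC)
    for i in range(0,w,20): cv2.putText(im,str(x0+i),(i*s,10),0,.35,(0,0,255),1); cv2.line(im,(i*s,12),(i*s,16),(0,0,255),1)
    for i in range(0,h,20): cv2.putText(im,str(y0+i),(0,i*s+4),0,.35,(0,0,255),1)
    cv2.imwrite(f'pics/{o}.png',im)
crop('w2',160,135,150,190,4-1,'w2c') if 0 else crop('w2',160,135,145,145,4,'w2c')
crop('w1',160,165,195,100,4,'w1c')
crop('w2',150,240,130,90,5,'w2d')
E
```

```text
(no output)
```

View pics/w2c.png

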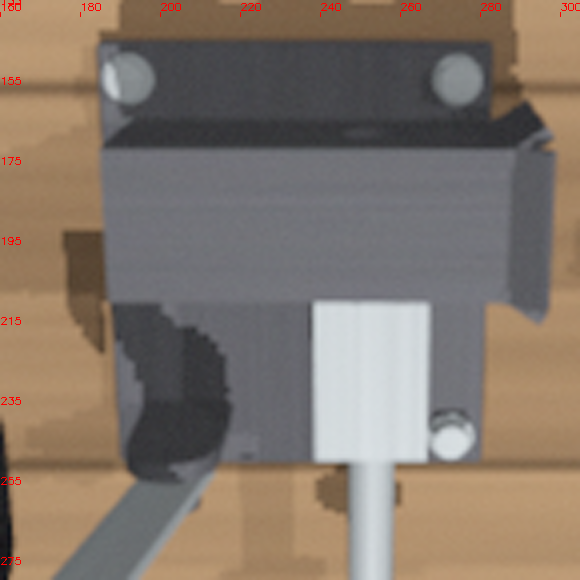

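View pics/w1c.png

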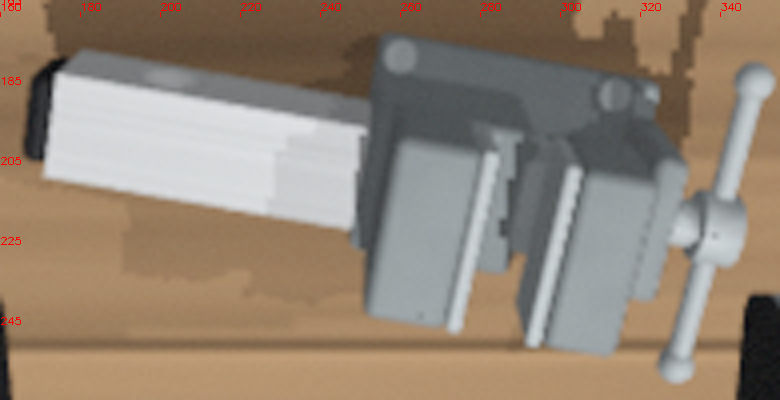

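View pics/w2d.png

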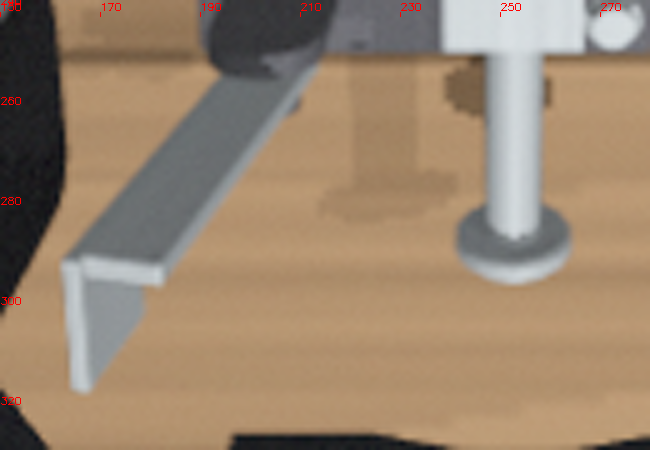

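```bash
python3 - <<'E'
from h import *
c=wload('pics/w2.png')
f=lambda l,x,y:[(x+a/4,y+b/4) for a,b in l]
T=onz(c,f([(104,150),(515,149),(107,300),(495,302)],160,135),.0625)
B=onz(c,f([(312,302),(313,461),(431,302),(428,461)],160,135),.057)
print('tube',T.round(4));print('boss',B.round(4))
print('tube w',(T[2:]-T[:2])[:,0],'boss w',(B[0]-B[2])[1],(B[1]-B[3])[1])
for a,b in ((0,1),(2,3)): d=T[b]-T[a]; print('yaw tube (x axis dir)',np.degrees(np.arctan2(-d[0],d[1])))
c1=wload('pics/w1.png')
S=onz(c1,f([(62,72),(43,177),(367,127),(355,229)],160,165),.056)
J=onz(c1,f([(400,138),(365,312),(497,150),(455,333)],160,165),.092)
print('stem',S.round(4)); print('w',np.linalg.norm(S[0]-S[1]),np.linalg.norm(S[2]-S[3]),'len',np.linalg.norm(S[0]-S[2]))
for a,b in ((0,2),(1,3)): d=S[b]-S[a]; print('yaw vice',np.degrees(np.arctan2(-d[0],d[1])))
print('jaw',J.round(4),np.linalg.norm(J[0]-J[1]),np.linalg.norm(J[2]-J[3]))
# stem tip in w2 for crosscheck
S2=onz(c,[(570/1.5625,283/1.5625),(562/1.5625,327/1.5625)],.056);print('stem tip from w2',S2.round(4))
# top camera check of boss end, tube
g=lambda l:[(180+a/4.5,140+b/4.5) for a,b in l]
ct=cam('top');print('top boss',onz(ct,g([(499,190),(553,190)]),.057).round(4),'stem tip',onz(ct,g([(352,263),(347,313)]),.056).round(4))
# pin head, tab
cs=cam('scene'); 
E
```

```text
tube [[ 0.4603 -0.2088  0.0625]
 [ 0.46   -0.1     0.0625]
 [ 0.5022 -0.2104  0.0625]
 [ 0.5028 -0.1041  0.0625]]
boss [[ 0.5047 -0.1546  0.057 ]
 [ 0.5533 -0.1549  0.057 ]
 [ 0.5047 -0.1214  0.057 ]
 [ 0.5533 -0.1216  0.057 ]]
tube w [0.04191468 0.04278323] boss w -0.03318966624504316 -0.03328704072766252
yaw tube (x axis dir) 0.14823090260046126
yaw tube (x axis dir) -0.31650407511617124
stem [[ 0.4734 -0.0127  0.056 ]
 [ 0.5036 -0.0201  0.056 ]
 [ 0.489   0.0704  0.056 ]
 [ 0.5191  0.067   0.056 ]]
w 0.031098294443220705 0.03029687342392023 len 0.08462911153451272
yaw vice -10.619595770445308
yaw vice -10.077116111023775
jaw [[0.4811 0.0787 0.092 ]
 [0.5277 0.0701 0.092 ]
 [0.4842 0.1027 0.092 ]
 [0.5336 0.0932 0.092 ]] 0.04742369337307489 0.050306748323842736
stem tip from w2 [[ 0.4712 -0.0162  0.056 ]
 [ 0.5036 -0.0187  0.056 ]]
top boss [[ 0.5524 -0.125   0.057 ]
 [ 0.5518 -0.1614  0.057 ]] stem tip [[ 0.5047 -0.0254  0.056 ]
 [ 0.4711 -0.0216  0.056 ]]
```

Receiver origin comes out at about (0.4815, -0.138) with yaw ≈ 0. The tube width reads 42.5 mm against 43, and the boss end agrees to 0.5 mm. The vice yaw is about -10.3°, and its fixed jaw centre is at (0.507, 0.0865) from both the jaw and the stem. I'll grasp the fixed jaw now.

```bash
python3 - <<'E'
from h import *
a=np.radians(-10.3);p=[.507,.0865]
move_pose(p+[.16],down(a)); print(current_joint_pos())
move_l(p+[.080],.12); print(current_contact_force())
set_gripper(.04,40); print(current_width(),current_contact_force(),current_eef_pos(),current_t())
wshot('pics/w3.png')
E
```

```text
[ 1.69174483e-01  2.15119504e-01 -4.04215522e-01  9.51254630e-01
 -7.64898147e-05  1.91914903e+00]
[0.36110961 0.06544929 0.15885982]
0.04942479892757426 [-1.8376341   0.76670145  6.48548839] [0.50745564 0.0866323  0.08073097] 6.3667
```

View pics/w3.png

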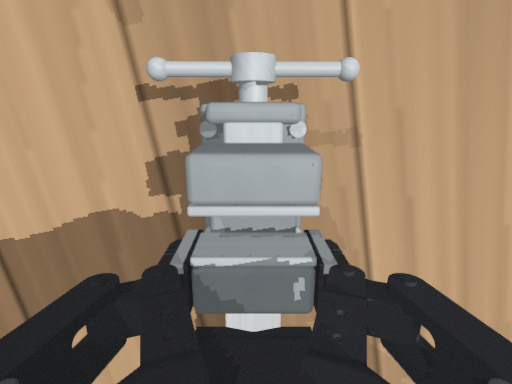

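Wrist view w3 shows the fixed jaw held squarely between the pads, around (252,270), with the screw axis straight up column 253. Next I'll square the vice up and align it with the tube.

```bash
python3 - <<'E'
from h import *
move_l([.4815,.086,.0812],.06,down(0)); print(current_contact_force(),current_eef_pos(),current_width())
move_l([.4815,.035,.0812],.08); print(current_contact_force(),current_eef_pos(),current_t())
for n in('top','scene'):
    im=capture(n);cv2.imwrite(f'pics/{n}1.png',im[:,:,::-1])
im=cv2.imread('pics/top1.png')[130:250,200:350];cv2.imwrite('pics/top1c.png',cv2.resize(im,None,fx=5,fy=5,interpolation=3))
im=cv2.imread('pics/scene1.png')[125:275,165:305];cv2.imwrite('pics/scene1c.png',cv2.resize(im,None,fx=4,fy=4,interpolation=3))
E
```

```text
[-0.32334757  0.47062781 -2.72323672] [0.4808191  0.08597751 0.08086536] 0.049782922274318804
[ 0.80468467 -0.14031851 -4.87634782] [0.48155571 0.0349964  0.08120012] 7.775
```

View pics/top1c.png

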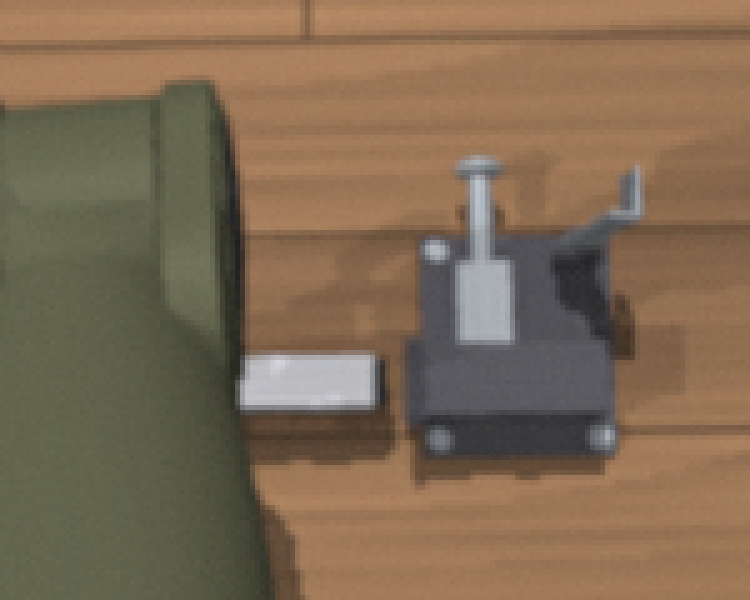

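View pics/scene1c.png

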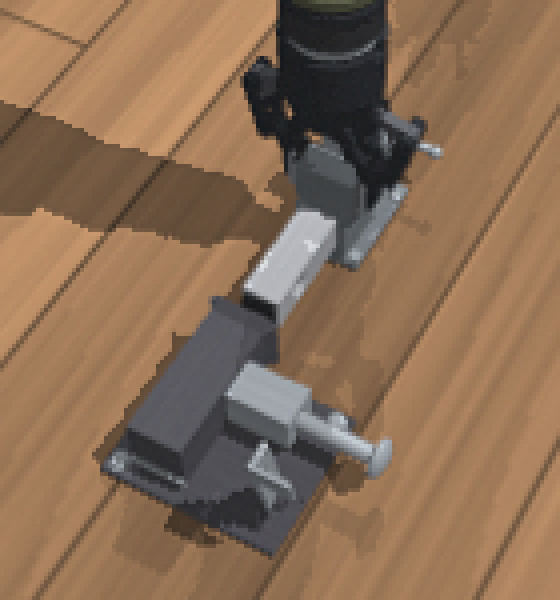

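Top view: the stem (rows 353–410 in the crop, centre ≈381) lines up with the tube (rows ≈341–416, centre ≈379), with no visible yaw. I'll insert while watching the force.

```bash
python3 - <<'E'
from h import *
x=.4815
for y in [.012,0,-.012,-.024,-.036,-.046,-.054]:
    move_l([x,y,.0812],.06); f=np.array(current_contact_force()); print(y,f.round(1),np.round(current_torque(),2),np.round(current_eef_pos(),4),current_width())
    if abs(f[0])>15 or f[1]>20: break
print(current_t())
E
```

```text
0.012 [ 0.   0.7 -5.1] [ 0.01 -0.03  0.01] [0.4815 0.0117 0.0812] 0.049483431877011035
0 [-0.5  0.4 -5.2] [ 0.01  0.03 -0.01] [ 4.815e-01 -3.000e-04  8.120e-02] 0.04980937263298219
-0.012 [ 0.1 -0.6 -5.6] [-0.07  0.01 -0.04] [ 0.4815 -0.0124  0.0812] 0.04931938017685389
-0.024 [-0.5 -0.7 -5.2] [ 0.03  0.01 -0.04] [ 0.4815 -0.0244  0.0812] 0.04971111732380773
-0.036 [ 0.2  0.5 -4.7] [ 0.   -0.01  0.  ] [ 0.4815 -0.0364  0.0812] 0.049384005340766694
-0.046 [-0.2 -0.6 -5.1] [-0.06  0.02 -0.05] [ 0.4815 -0.0463  0.0812] 0.049496482697728994
-0.054 [-0.   0.2 -4.7] [-0.01  0.01 -0.03] [ 0.4815 -0.0543  0.0812] 0.04955208918693637
10.4083
```

```bash
python3 - <<'E'
from h import *
x=.4815
y=-.058
while y>-.074:
    move_l([x,y,.0810],.03); dwell(.05); f=np.array(current_contact_force()); e=np.array(current_eef_pos()); print(round(y,4),f.round(1),e.round(4))
    if f[1]>12: break
    y-=.001 if y<-.0605 else .0025
print(current_t(),np.round(current_torque(),2)); wshot('pics/w4.png')
im=capture('scene');cv2.imwrite('pics/scene2.png',im[:,:,::-1])
im=cv2.imread('pics/scene2.png')[125:275,165:305];cv2.imwrite('pics/scene2c.png',cv2.resize(im,None,fx=4,fy=4,interpolation=3))
E
```

```text
-0.058 [-0.1 -0.4 -5. ] [ 0.4815 -0.058   0.081 ]
-0.0605 [-0.   0.5 -5.9] [ 0.4815 -0.0605  0.081 ]
-0.0615 [ 0.3  0.3 -4. ] [ 0.4815 -0.0615  0.081 ]
-0.0625 [-0.5 -0.2 -4.6] [ 0.4815 -0.0625  0.081 ]
-0.0635 [-0.1  4.4 -4.3] [ 0.4815 -0.0628  0.081 ]
-0.0645 [-1.   8.3 -2. ] [ 0.4815 -0.0628  0.0812]
-0.0655 [-0.8 13.   1.6] [ 0.4814 -0.0629  0.0812]
12.5417 [ 2.26  0.26 -0.21]
```

View pics/scene2c.png

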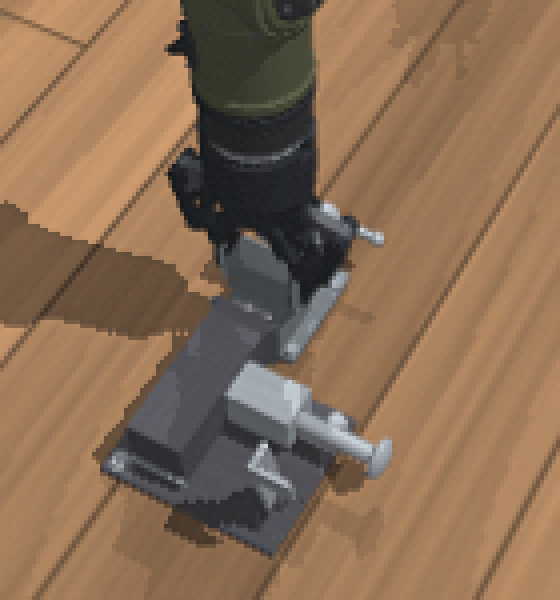

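View pics/w4.png

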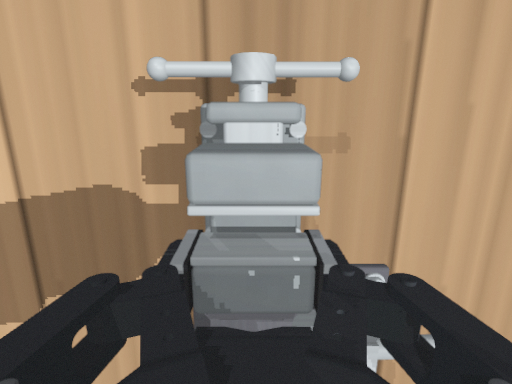

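The stop was met at y = -0.0628 against a predicted -0.063, with no slip in the grasp (the jaw looks the same in the wrist view). I'll release, retreat, and look again.

```bash
python3 - <<'E'
from h import *
move_l([.4815,-.0634,.0806],.03); print(np.round(current_contact_force(),1))
set_gripper(.085); print(np.round(current_contact_force(),1))
move_l([.4815,-.063,.17],.25)
move_pose([.47,-.12,.26],down(np.pi/2)); wshot('pics/w5.png'); print(current_t())
im=cv2.imread('pics/w5.png');cv2.imwrite('pics/w5b.png',cv2.resize(im,(800,600),interpolation=3))
E
```

```text
[-1.2  5.8 -0.3]
[-0.1  1.4  1. ]
15.3917
```

View pics/w5b.png

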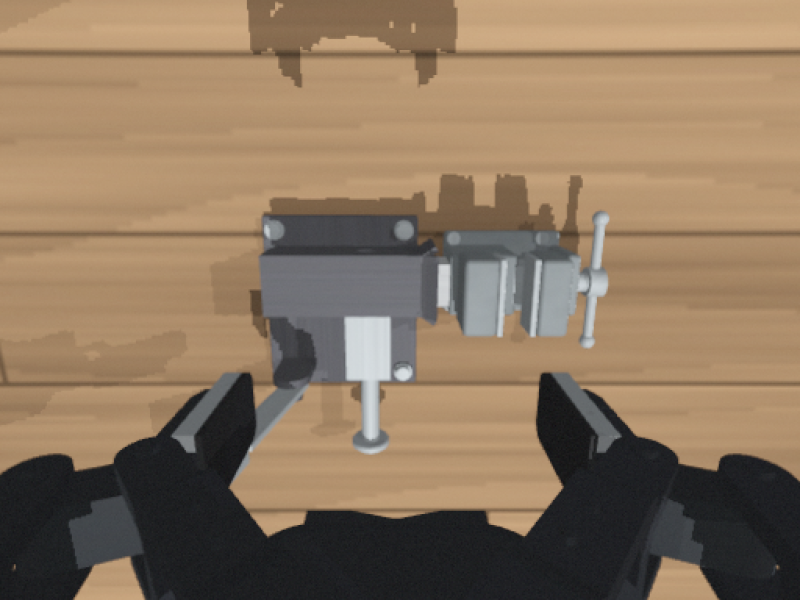

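The vice now sits straight in the tube, with about 8 mm of stem showing at (443,284), as expected when home. The pin head is at (371,442). On to the pin push.

```bash
python3 - <<'E'
from h import *
c=wload('pics/w5.png'); print(onz(c,[(371/1.5625,452/1.5625),(371/1.5625,400/1.5625)],.041).round(4))
y=-.138
set_gripper(0)
q=down(np.pi/2)
move_pose([.68,y,.15],q); move_l([.68,y,.048],.2); print(current_width(),np.round(current_contact_force(),1),current_t())
x=.650
while x>.569:
    move_l([x,y,.048],.08 if x>.59 else .04); f=np.array(current_contact_force()); e=np.array(current_eef_pos()); print(round(x,4),f.round(1),e.round(4))
    if f[0]>10: break
    x-=.006 if x>.582 else .0015
print(current_t())
im=capture('scene');cv2.imwrite('pics/scene3.png',im[:,:,::-1])
im=cv2.imread('pics/scene3.png')[125:275,165:305];cv2.imwrite('pics/scene3c.png',cv2.resize(im,None,fx=4,fy=4,interpolation=3))
E
```

```text
[[ 0.6238 -0.1384  0.041 ]
 [ 0.5777 -0.1377  0.041 ]]
0.00019191603496146093 [0.4 0.4 0.2] 17.7583
0.65 [-0.6 -0.8  0.3] [ 0.6509 -0.1382  0.0492]
0.644 [-0.   0.1  0.1] [ 0.6441 -0.138   0.048 ]
0.638 [0.4 0.9 0.5] [ 0.6377 -0.138   0.0478]
0.632 [1.1 0.5 0.7] [ 0.6318 -0.138   0.048 ]
0.626 [ 0.  -0.  -0.1] [ 0.6259 -0.1381  0.0482]
0.62 [ 1.7 -0.8  0.7] [ 0.6199 -0.138   0.0482]
0.614 [ 1.3 -0.9  0.8] [ 0.6136 -0.138   0.0481]
0.608 [ 0.4  0.  -0.2] [ 0.6071 -0.138   0.0478]
0.602 [0.2 0.2 0.3] [ 0.6007 -0.1379  0.0476]
0.596 [ 0.4 -0.7  0.7] [ 0.5952 -0.138   0.0478]
0.59 [-0.9 -0.1  0. ] [ 0.5896 -0.138   0.048 ]
0.584 [-1.3 -0.1 -0.3] [ 0.5836 -0.138   0.048 ]
0.578 [ 0.3  0.4 -0.3] [ 0.5776 -0.138   0.048 ]
0.5765 [-0.1  0.2  0.4] [ 0.5764 -0.138   0.048 ]
0.575 [ 0.1 -0.6  0.1] [ 0.5749 -0.138   0.048 ]
0.5735 [0.1 0.2 1. ] [ 0.5734 -0.138   0.048 ]
0.572 [ 3.7 -0.2 -1.8] [ 0.5727 -0.138   0.0482]
0.5705 [ 8.2 -0.1 -3.4] [ 0.5727 -0.1381  0.0485]
0.569 [11.9  0.7 -7.1] [ 0.5726 -0.1381  0.0488]
22.9333
```

View pics/scene3c.png

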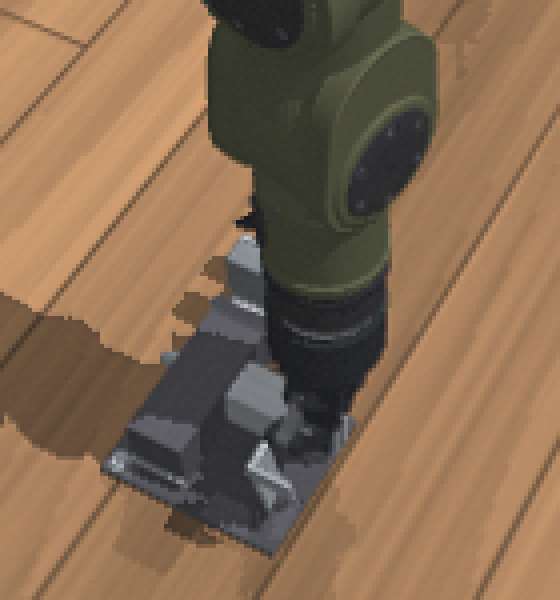

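The pin stopped with the head apex at about x = 0.562 (predicted 0.563), and its nose shows beyond the tube at about (168,357). Backing off to look.

```bash
python3 - <<'E'
from h import *
move_l([.60,-.138,.048],.15); move_l([.60,-.138,.16],.25)
move_pose([.47,-.12,.24],down(np.pi/2)); wshot('pics/w6.png'); print(current_t(),np.round(current_contact_force(),1))
im=cv2.imread('pics/w6.png')[120:300,140:400];cv2.imwrite('pics/w6b.png',cv2.resize(im,None,fx=3,fy=3,interpolation=3))
im=capture('scene');cv2.imwrite('pics/scene4.png',im[:,:,::-1])
im=cv2.imread('pics/scene4.png')[125:275,165:305];cv2.imwrite('pics/scene4c.png',cv2.resize(im,None,fx=4,fy=4,interpolation=3))
E
```

```text
24.65 [-0.4 -0.7  0. ]
```

View pics/w6b.png

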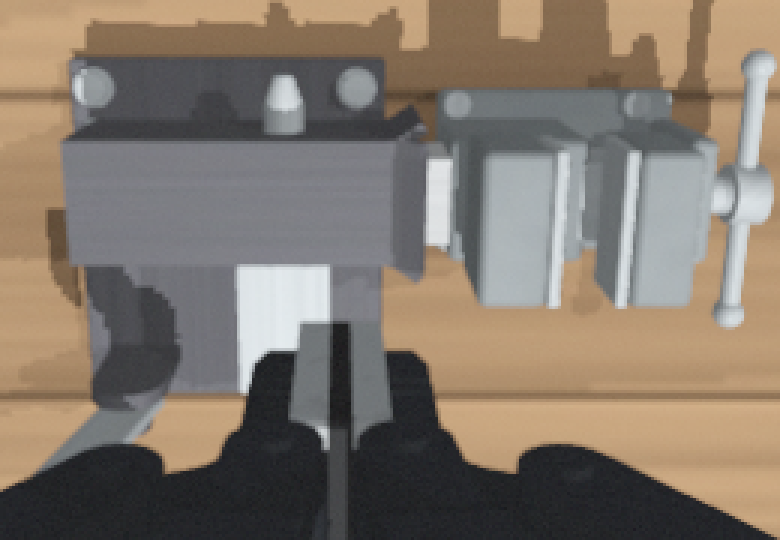

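View pics/scene4c.png

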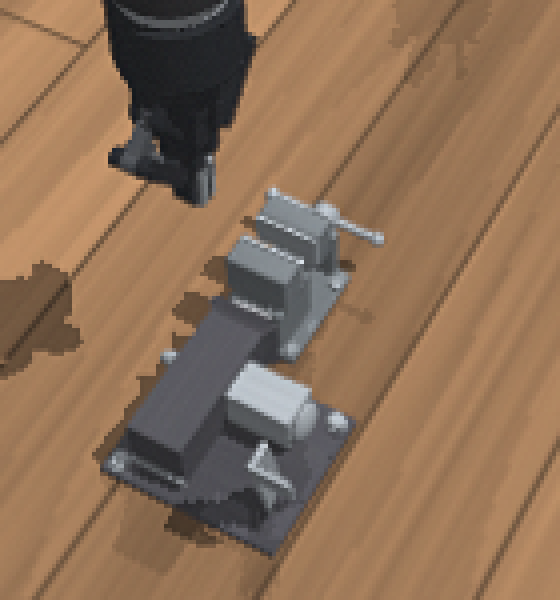

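The pin is seated: head flat on the boss at scene-crop (308,418), nose protruding at wrist-crop (284,100). Next I'll get the keeper's angle from the tab end in w2.

```bash
python3 - <<'E'
from h import *
c=wload('pics/w2.png')
# tab end edge (along x) seen ~ (163.5..168.5,292)->(167,318); cast onto planes rx=83.5, 113.5
O=np.array([.4815,-.138,0])
for uv,rx in (((163,292),.0835),((165,318),.1135)):
    o,d=ray(c,[uv]);d=d[0];P=o+d*(O[0]+rx-o[0])/d[0]; v=P-O-np.array([0,-.06,.041]); print(P.round(4),'r',np.hypot(v[1],v[2]).round(4),'ang',(np.arctan2(v[1],v[2])).round(3))
E
```

```text
[ 0.565  -0.2244  0.1216] r 0.0848 ang -0.316
[ 0.595  -0.225   0.1206] r 0.084 ang -0.327
```

The radius from the pivot reads 84–85 mm against 84.6 expected, so the keeper stands at t ≈ -0.2. I'll sweep it down along the tab's arc.

```bash
python3 - <<'E'
from h import *
x=.4815+.103; q=down(0)
def P(cy,cz): return [x,-.138+cy-.011,cz+.025]
move_pose(P(-.118,.16),q); move_l(P(-.118,.100),.2); print(current_t(),np.round(current_contact_force(),1))
move_l(P(-.085,.100),.1); print(np.round(current_contact_force(),1))
move_l(P(-.070,.106),.1); print(np.round(current_contact_force(),1))
for t in np.r_[np.linspace(.1,1.5,9),1.571,1.6]:
    s,c=np.sin(t),np.cos(t)
    move_l(P(-.06+.071*s-.010*c,.041+.071*c+.010*s),.1 if t<1.4 else .04)
    f=np.array(current_contact_force()); print(round(t,2),f.round(1),np.round(current_eef_pos(),4))
    if np.linalg.norm(f)>20: break
z=current_eef_pos()[2]
print(current_t())
E
```

```text
26.4083 [-0.3  0.6  0.6]
[0.1 0.2 0.2]
[ 0.5 -0.3 -0.2]
0.1 [-0.3  0.2  0.5] [ 0.5849 -0.2116  0.1383]
0.28 [-0.1  0.2  0.9] [ 0.5844 -0.1988  0.1369]
0.45 [-0.3  0.6 -0.7] [ 0.5842 -0.1864  0.1339]
0.62 [-0.6 -0.2 -0.7] [ 0.5842 -0.1748  0.129 ]
0.8 [-0.2 -0.   0.4] [ 0.584  -0.1643  0.122 ]
0.98 [ 0.3  0.8 -0.4] [ 0.584  -0.1552  0.1134]
1.15 [-0.   0.4 -0.3] [ 0.5839 -0.1479  0.1035]
1.32 [-0.5 -0.3 -0.6] [ 0.584  -0.1424  0.0925]
1.5 [1.1 0.5 0.1] [ 0.5842 -0.1388  0.0807]
1.57 [0.3 0.2 2.1] [ 0.5849 -0.138   0.0761]
1.6 [-4.2  1.2 14.5] [ 0.585  -0.1381  0.0758]
30.3667
```

The stop was felt at TCP z = 0.0758 (0.076 expected). I'll back off and check.

```bash
python3 - <<'E'
from h import *
move_l([.5845,-.138,.20],.2)
move_pose([.45,.02,.28],down(np.pi/2)); wshot('pics/w7.png'); print(current_t(),np.round(current_contact_force(),1))
im=cv2.imread('pics/w7.png');cv2.imwrite('pics/w7b.png',cv2.resize(im,(800,600),interpolation=3))
for n in('scene','top'):
    im=capture(n);cv2.imwrite(f'pics/{n}5.png',im[:,:,::-1])
im=cv2.imread('pics/scene5.png')[125:275,165:305];cv2.imwrite('pics/scene5c.png',cv2.resize(im,None,fx=4,fy=4,interpolation=3))
E
```

```text
32.3833 [-0.2  0.2  0.7]
```

View pics/w7b.png

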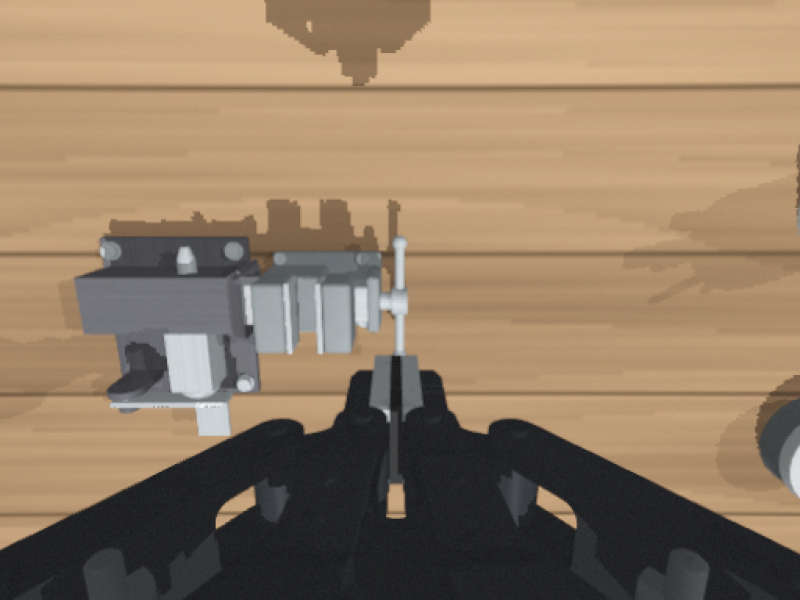

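View pics/scene5c.png

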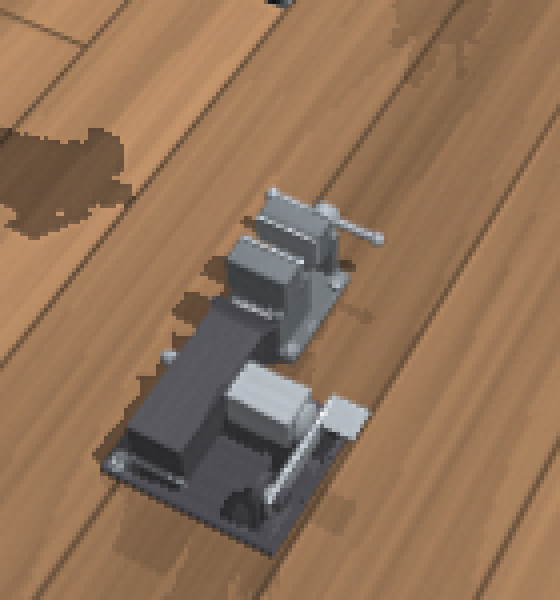

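View pics/top5.png

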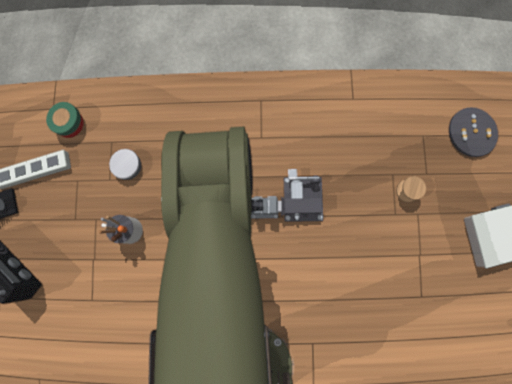

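All looks right. The keeper is level across the head, with its tab at scene-crop (345,417), and the bystanders haven't moved. One last numeric check that releasing the vice didn't draw it back.

```bash
python3 - <<'E'
from h import *
c=wload('pics/w6.png')
f=lambda a,b:(140+a/3,120+b/3)
print('jaw -40 edge y (exp -.076):',onz(c,[f(484,152),f(479,303)],.092).round(4))
print('jaw -14 edge (exp -.050):',onz(c,[f(570,150),f(557,306)],.092).round(4))
print('boss y edges (exp -.154,-.122):',onz(c,[f(237,266),f(329,266)],.057).round(4))
im=cv2.imread('pics/w7.png')[150:290,50:280];cv2.imwrite('pics/w7c.png',cv2.resize(im,None,fx=3.4,fy=3.4,interpolation=3))
E
```

```text
jaw -40 edge y (exp -.076): [[ 0.4575 -0.0757  0.092 ]
 [ 0.5052 -0.0753  0.092 ]]
jaw -14 edge (exp -.050): [[ 0.4569 -0.0503  0.092 ]
 [ 0.5062 -0.0511  0.092 ]]
boss y edges (exp -.154,-.122): [[ 0.505  -0.1542  0.057 ]
 [ 0.505  -0.1222  0.057 ]]
```

View pics/w7c.png

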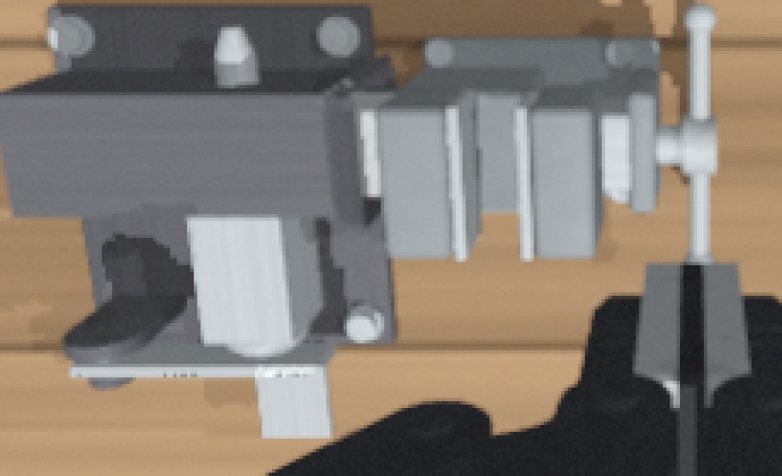

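The vice is home to within 1 mm, the pin head sits against the boss at (265,345), and the keeper bar is level across it. Handing in.

```bash
python3 -c "
from rig import *
print(current_t()); close_job()"
```

```text
32.4833
the job is handed in; nothing more can be done
```

The vice is mounted, pinned and locked, and I handed the job in at 32.5 s of the 72 s allowed; `close_job()` gives no verdict.

- **Vice:** I gripped its fixed jaw, squared it up from about -10° yaw and slid the stem into the tube until it met the stop. Contact came at y = -0.0628 (predicted -0.063). After release the jaw edges measured within about 1 mm of their home positions.
- **Pin:** I pushed it in with closed fingers until the head stopped about 1 mm from where I expected it. The pictures show the head flat on the boss and the nose out on the far side.
- **Keeper:** I swung it down by its tab until it met its end stop (TCP z = 0.0758, expected 0.076). The pictures show it level across the pin's head.
- **Forces and bystanders:** The highest force I read was about 15 N. The mug, spool and tin look unmoved in the top view, and the robot was clear of everything at hand-in.

No final check failed. One early reading disagreed: the top camera put the receiver's y about 5 mm from the wrist camera's value. I used the wrist value, and the contacts confirmed it.

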